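# Push the bar home and clamp it in the hold-down vise

### The job

Push the flat bar along the channel of the hold-down vise until its end is fully home against the stop, then turn the T-handle clockwise (seen from above) until the rising resistance shows that the foot has clamped the bar: stop when the handle takes about one and a half times the effort it took turning free, and do not overtighten. Let go, leaving the bar clamped at the stop and the tools lying around undisturbed.

Things in the scene. Friction and masses are not known exactly. Their poses are not given: they have to be found in the camera images.
- bed: Fixed grey steel bed, 110 x 190 x 20 mm; origin on the bench (z = 0) exactly under the vertical screw axis, z up, y along its channel towards the stop. Two rails on it form a channel 34 mm wide centred on x = 0, floor 20 mm and rail tops 30 mm above the bench, open at y = -130 mm
- stop (a point): Centre of the stop face, the cross block that closes the channel at y = +45 mm of the bed, 29 mm above the bench (block 20 to 38 mm high). The bar's end must bear on it. Axes as the bed's
- clamp: Blue C-frame on the bed, same origin and axes: post at x = -63 to -37 mm, over-arm to x = +27 mm, 46 mm wide, top 110 mm, collar 116 mm above the bench. Its round 24 mm spring-backed foot comes straight down on the bar. The gap (2 to 11 mm) is not told: the foot meets the bar after 0.6 to 2.8 rad of turning, to be felt. Clamped: 20 N or more on the bar; over 70 N is too much
- handle (a point): Centre of the T-handle's cross bar, on the screw axis, 160 mm above the bench: steel flat 100 mm long along this point's x axis (turns with it), 14 mm wide, 16 mm high, 20 mm balls on its ends; under it a 13 mm spindle down to the collar. Nothing near stands higher; grip it across its 14 mm from above at its middle. It stays at this height while it turns; clockwise from above tightens
- bar: Loose flat steel bar, 32 mm wide (x), 200 mm long (y), 14 mm high, 0.4 to 0.8 kg, lying in the channel with 1 mm play each side; origin at the centre of its underside. Home, its origin is at y = -55 mm of the bed; it starts 15 to 50 mm short of that. Its tail sticks out over the open end of the bed, underside 20 mm above the bench
- bar_tail (a point): Centre of the bar's free end face (-y end), 27 mm above the bench; pushing here along the bed's +y drives the bar home
- screwdriver: Loose screwdriver on the bench; leave alone. Origin under its middle
- wrench: Loose wrench on the bench; leave alone. Origin under its middle
- oil_bottle: Loose grey bottle, 52 mm wide, 120 mm high, standing on the bench; leave alone. Origin at the centre of its underside
- t_handle: The T-handle, origin on the bench under the screw axis, x along the cross bar. It drives the screw through a torsion spring (3 N m per rad): it leads the screw by 0.1 to 0.2 rad and springs back that much when let go; the screw stays. Turning free takes about 0.32 N m; once the foot bears, clamping force grows about 65 N per rad and the torque 0.004 N m per newton (0.40 N m at 20 N, 0.48 at 40 N, 0.6 at 70 N)
There are look-alikes about, which are no part of the job. Several things have the shape of the bar; the one meant has the colours described above.

How it is judged:
By the outcome, as a careful person would: the job done as asked, in the order asked, and still so for the second after the job is handed in, with the robot touching nothing.
It also fails if it takes over 72 s, if anything falls off the work surface, if the arm or the gripper's body presses on something with over 40 N, if the wrist force passes 120 N, or if a joint passes its speed limit or range.

### The arm

A 7-joint arm with a two-finger parallel gripper is mounted at the origin on the work surface. World frame = base frame: x ahead of the robot, y to its left, z up, the work surface at z = 0. Lengths are in m, angles in rad, forces in N, time in s.
With the tool pointing down it reaches from about 0.4 to 0.925 m from the base axis. Payload 4.1 kg.
Tool frame: the origin (TCP) lies at the very end of the fingers, on their centre line; the grasp point (between the pads) lies 19 mm behind it; z points along the fingers, y is the direction in which the jaws open and shut (so a half turn about z gives the same grasp; the last joint's range is limited). The gripper opens to 85 mm and grips with 20 to 120 N. Pads are 22 mm wide; open, the fingers measure 114 mm over their backs; the gripper's body (76 mm by 85 mm) begins 54 mm behind the grasp point. The pads swing forward as they close: fully open they stand 13 mm farther back than shut.
Start: joints at [-1.397, 0.398, 0.045, 1.537, -0.019, 1.207, -0.051], TCP at [0.175, 0.626, 0.231] pointing down, gripper open.
Joint ranges: [-2.82, 2.82], [-0.49, 2.23], [-1.37, 1.46], [0, 2.46], [-1.36, 4.5], [0.23, 2], [-2.94, 2.94]. Speed limits (rad/s): [2.57, 2.57, 3.14, 3.14, 3.14, 3.14, 3.14].

### API

Orientations are given as a unit quaternion [w, x, y, z].
In Python, from station import sense, snapshot, camera_model, finish_job, outline_of gives the robot as it stands.
- The arm moves only by the tool step_arm, never from a script. Its argument "commands" is a list that holds one entry, the list of rows, each a list of 7 numbers: the shift along the tool's x, y, z in units of 30 mm (1.0 is 30 mm), then the turn, a rotation vector about the tool's x, y, z in units of 8 degrees (1.0 is 8 degrees), then the opening, from 0 (shut) to 1 (fully open). A call has 1 to 8 rows; each row is the pose to reach, as a shift and turn from the pose measured when the call began, along the tool's axes at that moment; what a row does not reach only later rows make up. A row lasts 1/10 s, in which the tool goes at most 50 mm and 8.59 degrees, less where a joint would pass 70% of its speed; a pose out of reach is approached as far as the arm can. A call with a gripper value outside its range is refused whole. The fingers move at their own pace and stop on an object; "squeeze" is the grip in N (left out, the last holds). Time passes only in rows, so rows that repeat a pose let the fingers close. It gives the time, the measured TCP pose, the force and the opening at its end, in the units of the state.
- sense(): the state, without advancing time (a new reading comes with each control period).
- snapshot(name): name is "scene" or "top" or "wrist"; returns the picture (420x560x3 uint8, red, green, blue); there is no depth.
- camera_model(name): a dict with "camera_matrix" (3x3 intrinsics, pixels), "rvec" (rotation vector, rad) and "tvec" (3), from world to camera coordinates, as OpenCV has them. Camera axes: x right, y down, z forward; pixel columns grow to the right and rows downward; lengths in m; the calibration is good to about 2 mm. The wrist camera is an equidistant fisheye: a pixel r from the principal point sees the ray r / f radians off the axis. A picture is of the moment at which its call begins: read the wrist's pose just before it. camera_model takes no time and is no camera call; for the wrist camera it gives the pose at the moment of the call.
- finish_job(): hands the job in, once; it reports no verdict.
Trained networks look in the newest picture that a camera, given by its name, has taken for a name from the list of things; names that differ only in an ending like _2 or _b are one class to them, and where a whole thing is asked for, a point or a joint stands for the part that bears it (a point fixed in the world has none). Each returns a list of dicts, best first, with "conf" (0 to 1); they miss things now and then, are a little off and sometimes report something else, mostly with a low value. They report only what shows in the picture. A call takes as long as a camera call. They do not tell look-alikes from the thing itself.
- outline_of(query, camera): "pixels" (420x560 bool, what is visible of it) and "bbox" ([left, top, right, bottom] in pixels, round what is visible of it).
The state is a dict: "t": time; "joint_positions": joint angles; "dq": joint speeds; "effort": joint torques, N m; "ee_pos": TCP position; "tool_rot": TCP orientation; "contact_force": force on the tool from outside, world axes, zero at the start; "moment": the same for the moment, N m; "width": finger opening in m.
Only numpy, scipy, OpenCV 4.12 (cv2) and the standard library are available. Lean on these libraries where they do the work, as an engineer would, in place of code of your own. Each camera call takes 0.05 s, during which the arm holds its last target.

## Working session

There is one attempt and no reset: what is moved stays moved. The work goes in short steps, Python scripts to look and compute and a tool call to move; the robot and the scene stay as the last step left them, time stands still between calls to the robot, and variables do not carry over. Pictures are saved under pics/ and viewed, and the job is handed in when it is done.

Besides the shell and the picture viewer there is one more tool, called after "Call:" as name(argument=value, ...), one argument or row to a line, values as JSON. step_arm: Moves the arm, as the interface text tells. Its arguments: {"type":"object","properties":{"commands":{"type":"array"},"squeeze":{"type":"number"}},"required":["commands"]}

```bash
ls; mkdir -p pics; python3 - <<'E'
from station import *
import cv2
s=sense(); print({k:(v if not hasattr(v,'tolist') else v.tolist()) for k,v in s.items()})
for n in ("scene","top","wrist"):
    im=snapshot(n); cv2.imwrite(f"pics/{n}0.png",im[:,:,::-1])
    m=camera_model(n); print(n,m)
E
```

```text
pics
{'t': 0.0, 'joint_positions': [-1.397010961717755, 0.3992020519636395, 0.0450421105703312, 1.537887069771522, -0.018682667960716486, 1.2068861316182997, -0.05068570914626192], 'dq': [0.0007206698314234973, 0.0015784401858659038, 0.0013696444274197248, 2.5604158053116907e-05, -0.0014596975184715155, -0.00017176705817640412, 0.0005333308538815522], 'effort': [-6.701824077026686e-05, -47.51200318336487, 1.3648417219519615, -25.422340035438538, 0.011601328442338854, 0.009495349077042192, -6.290364922278968e-06], 'ee_pos': [0.17493830581440098, 0.6253582049691706, 0.23025399055104798], 'tool_rot': [-5.590438238071103e-05, 0.13590828629727383, 0.9907209374491629, -0.0009791273104659238], 'contact_force': [-0.1930073487381905, -0.3056929064970059, -0.31773475777465676], 'moment': [-0.007013965971461209, 0.011019997534589357, -0.041183568159460435], 'width': 0.08531556685380551}
scene {'camera_matrix': array([[486.7529866 ,   0.        , 273.21696471],
       [  0.        , 486.7529866 , 211.42252434],
       [  0.        ,   0.        ,   1.        ]]), 'rvec': array([ 1.91546878,  1.11022721, -0.60076938]), 'tvec': array([-0.27485897, -0.15326305,  1.6524867 ])}
top {'camera_matrix': array([[415.93243499,   0.        , 279.03026319],
       [  0.        , 415.93243499, 211.10625009],
       [  0.        ,   0.        ,   1.        ]]), 'rvec': array([ 2.137911  , -2.16524919,  0.1997434 ]), 'tvec': array([-0.02642427,  0.56302366,  1.28563917])}
wrist {'camera_matrix': array([[325.1922621 ,   0.        , 281.96782799],
       [  0.        , 325.1922621 , 206.46918685],
       [  0.        ,   0.        ,   1.        ]]), 'rvec': array([-2.28855595, -1.73326666, -0.28189213]), 'tvec': array([-0.64987724, -0.04024335,  0.3803383 ])}
```

View pics/scene0.png

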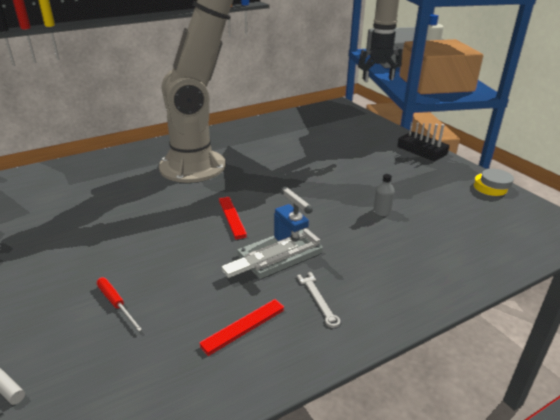

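View pics/top0.png

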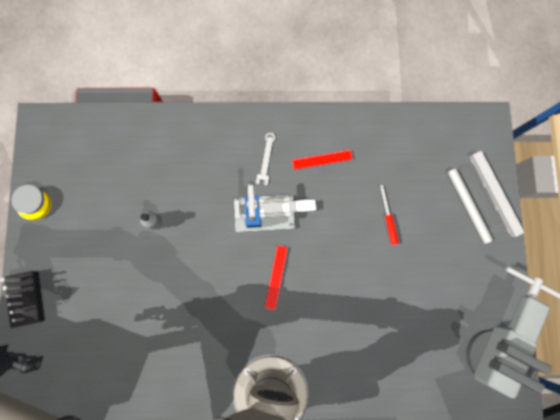

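View pics/wrist0.png

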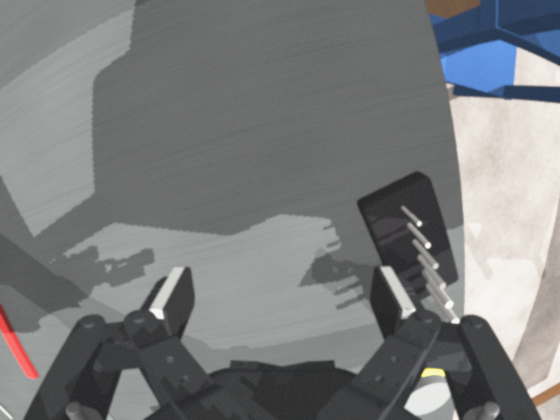

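Scene: the vise is at about (265,212) in the top view and its silver bar's tail points right to about (316,206). The T-handle is near (250,190), the wrench (266,158), the screwdriver (390,215) and the bottle (148,218). The red bars are look-alikes.

```bash
cat > h.py <<'E'
import numpy as np, cv2
from station import *
from scipy.spatial.transform import Rotation as R
def ray(m,uv,fish):
    K=m["camera_matrix"]; Rm=R.from_rotvec(np.ravel(m["rvec"])).as_matrix(); t=np.ravel(m["tvec"])
    d=np.array([(uv[0]-K[0,2])/K[0,0],(uv[1]-K[1,2])/K[1,1]])
    if fish:
        r=np.linalg.norm(d); v=np.array([*(d/r*np.sin(r) if r>0 else d),np.cos(r)])
    else: v=np.array([*d,1.]); v/=np.linalg.norm(v)
    return -Rm.T@t, Rm.T@v
def at(m,uv,z,fish=False):
    c,v=ray(m,uv,fish); return c+v*(z-c[2])/v[2]
def proj(m,P,fish=False):
    K=m["camera_matrix"]; p=R.from_rotvec(np.ravel(m["rvec"])).apply(np.atleast_2d(P))+np.ravel(m["tvec"])
    if fish:
        rr=np.linalg.norm(p[:,:2],axis=1); th=np.arctan2(rr,p[:,2]); d=p[:,:2]/rr[:,None]*th[:,None]
    else: d=p[:,:2]/p[:,2:]
    return d*K[0,0]+K[:2,2]
def tri(rays):
    A=np.zeros((3,3));b=np.zeros(3)
    for c,v in rays:
        M=np.eye(3)-np.outer(v,v);A+=M;b+=M@c
    x=np.linalg.solve(A,b); return x,[np.linalg.norm((np.eye(3)-np.outer(v,v))@(x-c)) for c,v in rays]
def Rt():
    q=sense()["tool_rot"]; return R.from_quat([q[1],q[2],q[3],q[0]])
E
python3 - <<'E'
from h import *
m=camera_model("top")
im=cv2.imread("pics/top0.png"); c=im[120:260,210:350]; cv2.imwrite("pics/topc.png",cv2.resize(c,None,fx=4,fy=4,interpolation=cv2.INTER_CUBIC))
for uv,z in [((316,206),.034),((265,212),.02),((250,190),.16),((266,158),0),((390,215),0),((148,218),0)]: print(uv,at(m,uv,z).round(3))
print(Rt().as_matrix().round(3))
w=camera_model("wrist"); print(ray(w,(280,210),True), sense()["ee_pos"])
E
```

```text
(316, 206) [ 0.58  -0.154  0.034]
(265, 212) [0.564 0.011 0.02 ]
(250, 190) [0.608 0.054 0.16 ]
(266, 158) [0.752 0.006 0.   ]
(390, 215) [ 0.553 -0.404  0.   ]
(148, 218) [0.551 0.394 0.   ]
[[-0.963  0.269 -0.   ]
 [ 0.269  0.963 -0.001]
 [-0.    -0.001 -1.   ]]
(array([0.0967738 , 0.64796861, 0.37334794]), array([ 0.31345722, -0.09471897, -0.9448666 ])) [0.17497323 0.62553289 0.23051939]
```

View pics/topc.png

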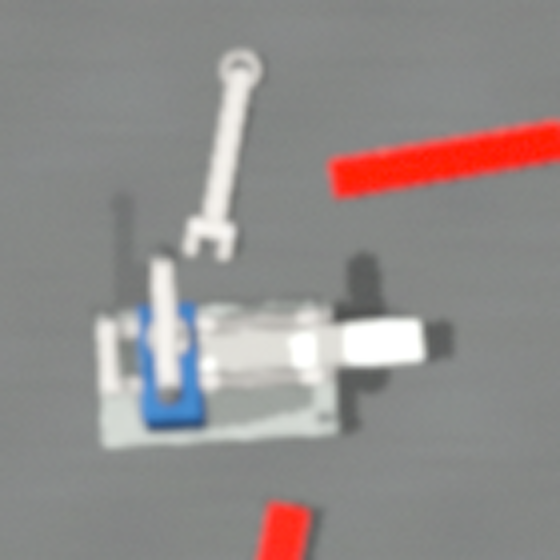

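Call:
step_arm(
  commands=[
    [[-19.7,-17.9,-2.3,0,0,-1.95,0],[-19.7,-17.9,-2.3,0,0,-1.95,0],[-19.7,-17.9,-2.3,0,0,-1.95,0],[-19.7,-17.9,-2.3,0,0,-1.95,0],[-19.7,-17.9,-2.3,0,0,-1.95,0],[-19.7,-17.9,-2.3,0,0,-1.95,0],[-19.7,-17.9,-2.3,0,0,-1.95,0],[-19.7,-17.9,-2.3,0,0,-1.95,0]],
  ],
)

```text
t: 0.95
ee_pos: [0.3875, 0.2864, 0.2659]
tool_rot: [-0.0, 0.0, 1.0, -0.001]
contact_force: [1.0, 1.2, 0.7]
width: 0.0003
```

Call:
step_arm(
  commands=[
    [[-7.1,-11.2,-1.1,0,0,0,0],[-7.1,-11.2,-1.1,0,0,0,0],[-7.1,-11.2,-1.1,0,0,0,0],[-7.1,-11.2,-1.1,0,0,0,0],[-7.1,-11.2,-1.1,0,0,0,0],[-7.1,-11.2,-1.1,0,0,0,0],[-7.1,-11.2,-1.1,0,0,0,0],[-7.1,-11.2,-1.1,0,0,0,0]],
  ],
)

```text
t: 1.75
ee_pos: [0.6004, -0.0502, 0.2992]
tool_rot: [-0.0, -0.0, 1.0, -0.0]
contact_force: [0.6, 0.3, -0.8]
width: -0.0001
```

```bash
python3 - <<'E'
from h import *
import pickle
s=sense(); print(s["ee_pos"],s["joint_positions"])
m=camera_model("wrist"); im=snapshot("wrist"); cv2.imwrite("pics/w1.png",im[:,:,::-1]); pickle.dump(m,open("w1.pkl","wb"))
E
```

```text
[ 0.60036214 -0.05017787  0.29919055] [-0.40604054  0.30384561  0.53846157  1.57186837 -0.1585175   1.3101874
  1.72417616]
```

View pics/w1.png

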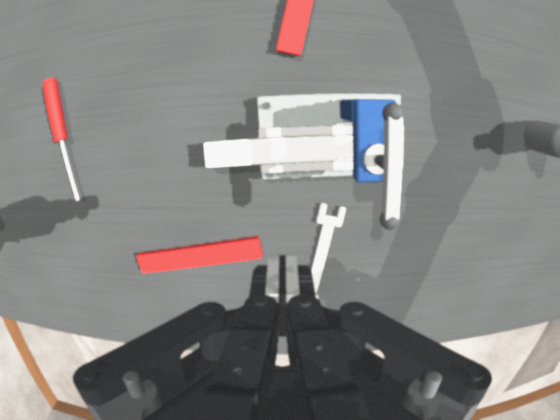

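```bash
python3 - <<'E'
import cv2
im=cv2.imread("pics/w1.png"); cv2.imwrite("pics/w1c.png",cv2.resize(im[80:240,190:420],None,fx=3.4,fy=3.4,interpolation=cv2.INTER_CUBIC))
E
```

```text
(no output)
```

View pics/w1c.png

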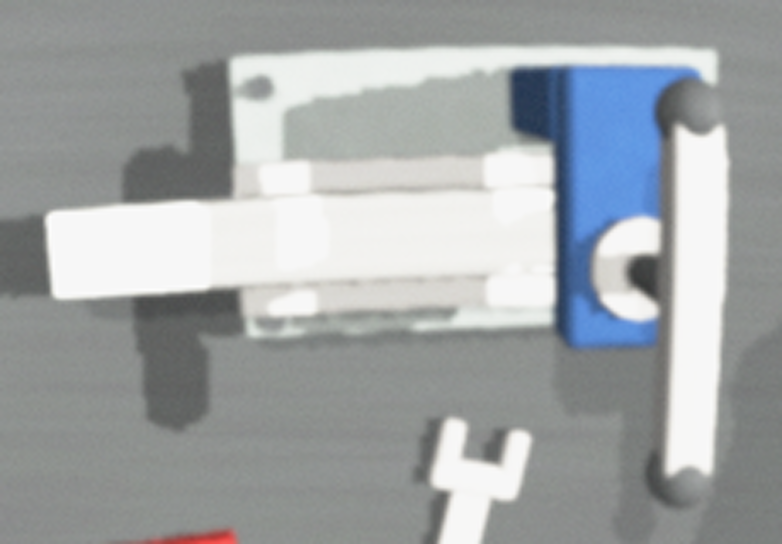

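Call:
step_arm(
  commands=[
    [[0.5,-5,1,0,0,0,0],[0.5,-5,1,0,0,0,0],[0.5,-5,1,0,0,0,0],[0.5,-5,1,0,0,0,0],[0.5,-5,1,0,0,0,0]],
  ],
)

```text
t: 2.3
ee_pos: [0.5851, -0.2143, 0.2706]
tool_rot: [0.001, 0.009, 1.0, -0.006]
contact_force: [0.3, 0.9, -0.0]
width: -0.0001
```

```bash
python3 - <<'E'
from h import *
import pickle
s=sense(); print(s["ee_pos"],s["joint_positions"])
m=camera_model("wrist"); im=snapshot("wrist"); cv2.imwrite("pics/w2.png",im[:,:,::-1]); pickle.dump(m,open("w2.pkl","wb"))
im=im[:,:,::-1]
cv2.imwrite("pics/w2c.png",cv2.resize(im[40:240,270:540],None,fx=2.9,fy=2.9,interpolation=cv2.INTER_CUBIC))
E
```

```text
[ 0.58512105 -0.21434405  0.27059587] [-0.16689023  0.3685817   0.59426371  1.56975629 -0.20317493  1.26111226
  2.01041436]
```

View pics/w2.png

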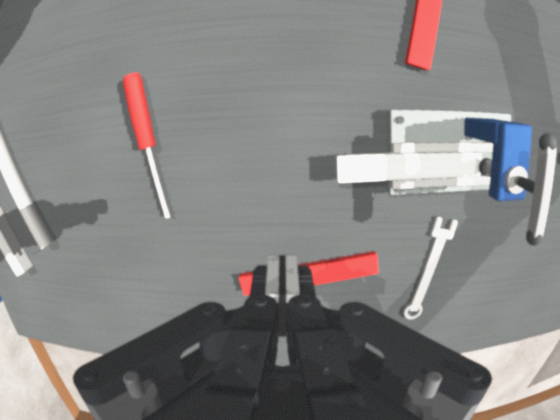

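View pics/w2c.png

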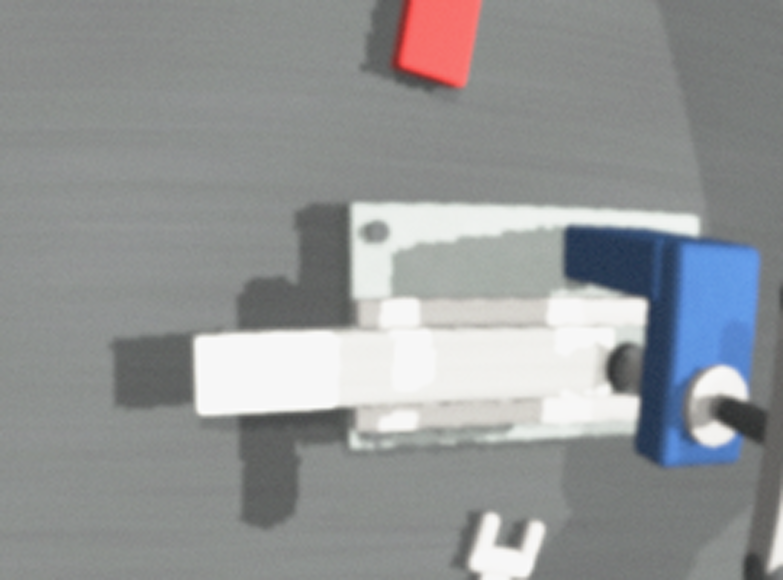

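```bash
python3 - <<'E'
from h import *
import pickle
m1,m2=[pickle.load(open(f"w{i}.pkl","rb")) for i in(1,2)]
a=lambda x,y:(190+x/3.4-.35,80+y/3.4-.35); b=lambda x,y:(270+x/2.9-.35,40+y/2.9-.35)
for n,p,q in [("tailA",a(48,213),b(195,335)),("tailB",a(55,298),b(197,415)),("bed00",a(230,57),b(350,203)),("bed01",a(717,50),b(698,215)),("ball-",a(690,106),(547,142)),("ball+",a(680,473),(534,238))]:
    x,e=tri([ray(m1,p,1),ray(m2,q,1)]); print(n,x.round(4),np.round(e,4))
c=at(m2,b(717,400),.116,1); print("collar",c)
for n,p,z in (("t",a(48,213),.034),("t",a(55,298),.034),("bed",a(230,57),.02),("bed",a(717,50),.02),("ball",a(690,106),.16),("ball",a(680,473),.16)): print(n,at(m1,p,z,1).round(4))
for n,p,z in (("t",b(195,335),.034),("t",b(197,415),.034),("bed",b(350,203),.02),("bed",b(698,215),.02),("ball",(547,142),.16),("ball",(534,238),.16)): print(n,at(m2,p,z,1).round(4))
E
```

```text
tailA [ 0.569  -0.1505  0.0309] [0.0002 0.0002]
tailB [ 0.6022 -0.1491  0.0328] [0.0003 0.0003]
bed00 [ 0.5123 -0.0812  0.0182] [0.0002 0.0002]
bed01 [0.5033 0.1088 0.0182] [0. 0.]
ball- [0.5248 0.0484 0.1603] [0.0008 0.0008]
ball+ [0.6267 0.0531 0.162 ] [0.0013 0.0013]
collar [0.57354482 0.04986299 0.116     ]
t [ 0.5688 -0.1497  0.034 ]
t [ 0.6017 -0.1487  0.034 ]
bed [ 0.5122 -0.081   0.02  ]
bed [0.5034 0.1081 0.02  ]
ball [0.524  0.0486 0.16  ]
ball [0.6261 0.0539 0.16  ]
t [ 0.5683 -0.1509  0.034 ]
t [ 0.6022 -0.1493  0.034 ]
bed [ 0.5125 -0.0818  0.02  ]
bed [0.5033 0.1073 0.02  ]
ball [0.5256 0.0487 0.16  ]
ball [0.629  0.0554 0.16  ]
```

The two-view heights agree with the text. The handle centre is (0.5757, 0.0508, 0.161), the bed yaw is +2.7° and the tail is at (0.5855, -0.150), 46 mm short of home.

Call:
step_arm(
  commands=[
    [[0,0.4,5.0,0,0,-0.4,0],[0,0.4,5.0,0,0,-0.4,0],[0,0.4,5.0,0,0,-0.4,0],[0,0.4,5.0,0,0,-0.4,0],[0,0.4,5.0,0,0,-0.4,0]],
  ],
)

```text
t: 2.85
ee_pos: [0.588, -0.1984, 0.1211]
tool_rot: [0.002, -0.023, 1.0, -0.004]
contact_force: [-0.0, -0.8, 1.3]
width: 0.0002
```

```bash
cat > go.py <<'E'
from h import *
import sys
x,y,z,yaw=map(float,sys.argv[1:5])   # target pos, yaw deg of tool y from world +y (CCW)
s=sense(); r=Rt(); p=np.array(s["ee_pos"])
T=R.from_matrix(np.array([[-1,0,0],[0,1,0],[0,0,-1.]])); T=R.from_euler('z',yaw,degrees=True)*T
print("pos",p.round(4),"j7",round(s["joint_positions"][6],3),"F",np.round(s["contact_force"],1),"M",np.round(s["moment"],2))
print("shift",(r.inv().apply(np.array([x,y,z])-p)/.03).round(2),"turn",np.rad2deg((r.inv()*T).as_rotvec()).round(2)/8)
E
python3 go.py .5875 -.195 .014 2.7
```

```text
pos [ 0.588  -0.1984  0.1211] j7 2.11 F [-0.  -0.8  1.3] M [-0.02 -0.   -0.01]
shift [0.02 0.15 3.57] turn [-0.06375  0.02125 -0.00875]
```

Call:
step_arm(
  commands=[
    [[0,0.1,1.8,-0.06,0,0,0],[0,0.1,3.5,-0.06,0,0,0],[0,0.1,3.5,-0.06,0,0,0],[0,0.1,3.5,-0.06,0,0,0]],
  ],
)

```text
t: 3.25
ee_pos: [0.5899, -0.1966, 0.0181]
tool_rot: [0.003, -0.023, 1.0, -0.001]
contact_force: [0.0, -0.7, 1.0]
width: -0.0004
```

```bash
python3 go.py .5843 -.130 .014 2.7
```

```text
pos [ 0.5899 -0.1966  0.0181] j7 2.177 F [ 0.  -0.7  1. ] M [-0.03 -0.03 -0.03]
shift [0.08 2.23 0.13] turn [-0.01     0.03625 -0.00375]
```

Call:
step_arm(
  commands=[
    [[0.08,0.4,0.13,0,0,0,0],[0.08,0.7,0.13,0,0,0,0],[0.08,0.95,0.13,0,0,0,0],[0.08,1.2,0.13,0,0,0,0],[0.08,1.45,0.13,0,0,0,0],[0.08,1.7,0.13,0,0,0,0],[0.08,1.95,0.13,0,0,0,0],[0.08,2.2,0.13,0,0,0,0]],
  ],
)

```text
t: 4.05
ee_pos: [0.5858, -0.1345, 0.016]
tool_rot: [0.005, -0.022, 1.0, -0.003]
contact_force: [-0.1, -6.2, 3.6]
width: -0.0004
```

```bash
python3 go.py .5838 -.1185 .014 2.7; python3 - <<'E'
from h import *
import pickle
m=camera_model("wrist"); im=snapshot("wrist"); cv2.imwrite("pics/w3.png",im[:,:,::-1]); pickle.dump(m,open("w3.pkl","wb"))
E
```

```text
pos [ 0.5858 -0.1345  0.016 ] j7 2.078 F [-0.1 -6.2  3.6] M [-1.3  -0.07 -0.04]
shift [0.04 0.54 0.06] turn [-0.05    0.0675 -0.0175]
```

View pics/w3.png

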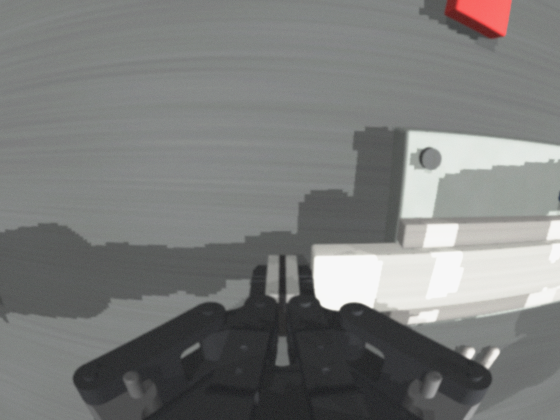

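```bash
python3 - <<'E'
from h import *
import pickle
m=pickle.load(open("w3.pkl","rb"))
O=np.array([.5757,.0508]); ey=np.array([-.047,.999])
for uv in ((313,246),(314,285),(316,310)):
    p=at(m,uv,.034,1); print(p.round(4),(p[:2]-O)@ey)
print((np.array(sense()["ee_pos"])[:2]-O)@ey)
E
```

```text
[ 0.5632 -0.1219  0.034 ] -0.17191759173339363
[ 0.5829 -0.1198  0.034 ] -0.17072044307883727
[ 0.5971 -0.1175  0.034 ] -0.16913087843083008
-0.18362492576622466
```

Call:
step_arm(
  commands=[
    [[0.03,0.12,0,0,0,0,0],[0.03,0.22,0,0,0,0,0],[0.03,0.32,0,0,0,0,0],[0.03,0.4,0,0,0,0,0],[0.03,0.45,0,0,0,0,0],[0.03,0.48,0,0,0,0,0],[0.03,0.48,0,0,0,0,0]],
  ],
)

```text
t: 4.8
ee_pos: [0.5849, -0.1199, 0.0166]
tool_rot: [0.006, -0.023, 1.0, -0.004]
contact_force: [0.4, -5.6, 2.7]
width: -0.0001
```

Call:
step_arm(
  commands=[
    [[0.02,0.05,0,0,0,0,0],[0.02,0.1,0,0,0,0,0],[0.02,0.1,0,0,0,0,0]],
  ],
)

```text
t: 5.1
ee_pos: [0.584, -0.1181, 0.0167]
tool_rot: [0.006, -0.023, 1.0, -0.005]
contact_force: [-0.2, -4.9, 0.4]
width: 0.0001
```

Call:
step_arm(
  commands=[
    [[0.02,0.06,0,0,0,0,0],[0.02,0.12,0,0,0,0,0],[0.02,0.15,0,0,0,0,0],[0.02,0.15,0,0,0,0,0]],
  ],
)

```text
t: 5.5
ee_pos: [0.5839, -0.118, 0.017]
tool_rot: [0.007, -0.022, 1.0, -0.008]
contact_force: [3.2, -10.4, -3.5]
width: -0.0003
```

Call:
step_arm(
  commands=[
    [[0.0,0.15,0,0,0,0,0],[0.0,0.3,0,0,0,0,0],[0.0,0.3,0,0,0,0,0]],
  ],
)

```text
t: 5.8
ee_pos: [0.5841, -0.1179, 0.0177]
tool_rot: [0.009, -0.02, 1.0, -0.014]
contact_force: [2.0, -17.6, -2.8]
width: 0.0001
```

```bash
python3 go.py .5838 -.1185 .014 2.7; python3 - <<'E'
from h import *
import pickle
m=camera_model("wrist"); im=snapshot("wrist"); cv2.imwrite("pics/w4.png",im[:,:,::-1]); pickle.dump(m,open("w4.pkl","wb"))
cv2.imwrite("pics/s4.png",snapshot("scene")[:,:,::-1]);
E
```

```text
pos [ 0.5841 -0.1179  0.0177] j7 2.026 F [  2.  -17.6  -2.8] M [-3.58 -0.34 -0.08]
shift [ 0.01 -0.01  0.12] turn [-0.20375  0.125   -0.05625]
```

View pics/w4.png

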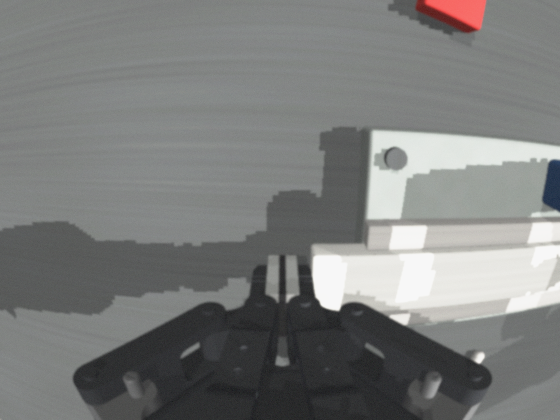

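```bash
python3 - <<'E'
from h import *
import pickle
m=pickle.load(open("w4.pkl","rb"))
O=np.array([.5757,.0508]); ey=np.array([-.047,.999])
for uv,z in (((313,246),.034),((314,285),.034),((370,130),.02),((364,218),.02)):
    p=at(m,uv,z,1); print(p.round(4),(p[:2]-O)@ey)
E
```

```text
[ 0.562  -0.1048  0.034 ] -0.15475199602098097
[ 0.582  -0.1027  0.034 ] -0.15363897371988425
[ 0.5127 -0.0821  0.02  ] -0.1298219428033462
[ 0.5535 -0.0805  0.02  ] -0.13008260123956514
```

The bar is home. The tail measures -154.5 mm against -155 nominal, and force rose to 18 N with no travel. Backing off now to go to the handle.

Call:
step_arm(
  commands=[
    [[0,-0.5,0,-0.1,0.05,0,0],[0,-1.0,-0.2,-0.2,0.1,0,0],[0,-1.0,-2,-0.2,0.1,0,0.3],[0,-1.0,-4,-0.2,0.1,0,0.5],[0,-1.0,-6,-0.2,0.1,0,0.6],[0,-1.0,-7.5,-0.2,0.1,0,0.6],[0,-1.0,-7.5,-0.2,0.1,0,0.6]],
  ],
)

```text
t: 6.6
ee_pos: [0.5831, -0.1403, 0.2488]
tool_rot: [0.005, -0.02, 1.0, 0.001]
contact_force: [0.1, 0.4, 0.2]
width: 0.0516
```

```bash
python3 go.py .5757 .0508 .235 2.65;python3 - <<'E'
from h import *
import pickle
m=camera_model("wrist"); im=snapshot("wrist"); cv2.imwrite("pics/w5.png",im[:,:,::-1]); pickle.dump(m,open("w5.pkl","wb"))
E
```

```text
pos [ 0.5831 -0.1403  0.2488] j7 1.954 F [0.1 0.4 0.2] M [ 0.01 -0.02  0.06]
shift [-0.01  6.38  0.47] turn [ 0.01125  0.07875 -0.04   ]
```

View pics/w5.png

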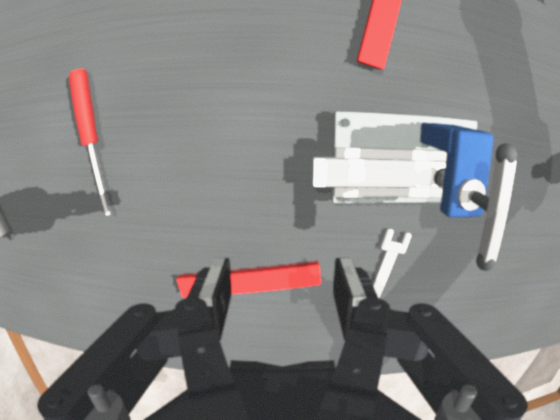

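Call:
step_arm(
  commands=[
    [[0,6.4,0.5,0,0.08,-0.04,0.6],[0,6.4,0.5,0,0.08,-0.04,0.6],[0,6.4,0.5,0,0.08,-0.04,0.6],[0,6.4,0.5,0,0.08,-0.04,0.6],[0,6.4,0.5,0,0.08,-0.04,0.6],[0,6.4,0.5,0,0.08,-0.04,0.6]],
  ],
)

```text
t: 7.25
ee_pos: [0.5751, 0.0545, 0.2344]
tool_rot: [-0.0, -0.026, 1.0, 0.001]
contact_force: [1.1, -0.8, 0.1]
width: 0.0511
```

```bash
python3 go.py .5757 .0508 .142 2.65;python3 - <<'E'
from h import *
import pickle
m=camera_model("wrist"); im=snapshot("wrist"); cv2.imwrite("pics/w6.png",im[:,:,::-1]); pickle.dump(m,open("w6.pkl","wb"))
c=np.array([.5757,.0508,.168]);d=np.array([.999,.046,0])
print(proj(m,[c,c+.05*d,c-.05*d],1))
E
```

```text
pos [0.5751 0.0545 0.2344] j7 1.599 F [ 1.1 -0.8  0.1] M [ 0.    0.02 -0.01]
shift [-0.02 -0.13  3.08] turn [ 0.0175  -0.005    0.03875]
[[275.8698287  222.5049594 ]
 [276.12133393 284.15609312]
 [275.76293489 150.33472322]]
```

View pics/w6.png

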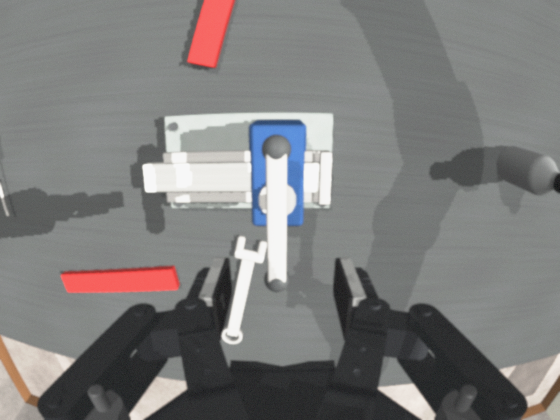

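Handle balls at (276,147) and (277,286) match the prediction, and the bar's front end reaches the stop block at about (320,178). Descending and gripping.

Call:
step_arm(
  commands=[
    [[0,-0.13,1.0,0.02,0,0.03,0.6],[0,-0.13,2.0,0.02,0,0.03,0.6],[0,-0.13,3.0,0.02,0,0.03,0.6],[0,-0.13,3.07,0.02,0,0.03,0.6]],
  ],
  squeeze=30,
)

```text
t: 7.7
ee_pos: [0.5722, 0.0464, 0.1389]
tool_rot: [-0.004, -0.02, 1.0, -0.001]
contact_force: [-1.4, -0.1, -0.0]
width: 0.0513
```

```bash
python3 go.py .5757 .0508 .142 2.65
```

```text
pos [0.5722 0.0464 0.1389] j7 1.648 F [-1.4 -0.1 -0. ] M [-0.03 -0.   -0.01]
shift [-0.12  0.14 -0.11] turn [-0.02 -0.06 -0.04]
```

Call:
step_arm(
  commands=[
    [[-0.12,0.14,-0.1,0,-0.06,-0.04,0.6],[-0.12,0.14,-0.1,0,-0.06,-0.04,0.6]],
  ],
)

```text
t: 7.9
ee_pos: [0.5768, 0.0506, 0.1434]
tool_rot: [0.001, -0.023, 1.0, -0.001]
contact_force: [0.1, -0.1, -0.0]
width: 0.0511
```

```bash
python3 go.py .5757 .0508 .142 2.65
```

```text
pos [0.5768 0.0506 0.1434] j7 1.644 F [ 0.1 -0.1 -0. ] M [-0.01 -0.03  0.04]
shift [0.04 0.01 0.05] turn [-0.01625  0.0175  -0.005  ]
```

Call:
step_arm(
  commands=[
    [[0.03,0,0,0,0,0,0],[0.03,0,0,0,0,0,0],[0.03,0,0,0,0,0,0],[0.03,0,0,0,0,0,0],[0.03,0,0,0,0,0,0]],
  ],
  squeeze=90,
)

```text
t: 8.4
ee_pos: [0.5767, 0.0505, 0.1448]
tool_rot: [0.002, -0.023, 1.0, -0.001]
contact_force: [-0.9, 0.6, 6.8]
width: 0.0126
```

```bash
python3 go.py .5757 .0508 .142 2.65
```

```text
pos [0.5767 0.0505 0.1448] j7 1.644 F [-0.9  0.6  6.8] M [-0.04  0.32 -0.02]
shift [0.03 0.01 0.09] turn [-0.0125   0.03125 -0.005  ]
```

Call:
step_arm(
  commands=[
    [[0,0,0,0,0,0.4,0],[0,0,0,0,0,0.8,0],[0,0,0,0,0,1.2,0],[0,0,0,0,0,1.6,0],[0,0,0,0,0,2.0,0],[0,0,0,0,0,2.4,0],[0,0,0,0,0,2.8,0]],
  ],
)

```text
t: 9.1
ee_pos: [0.5766, 0.0501, 0.1448]
tool_rot: [0.002, 0.172, 0.985, -0.001]
contact_force: [-0.0, -1.0, 0.9]
width: 0.0124
```

```bash
python3 go.py .5757 .0508 .1448 2.65
```

```text
pos [0.5766 0.0501 0.1448] j7 1.291 F [-0.  -1.   0.9] M [-0.2   0.07  0.33]
shift [0.03 0.01 0.  ] turn [-0.01375  0.0325  -2.81125]
```

Call:
step_arm(
  commands=[
    [[0,0,0,0,0,0.4,0],[0,0,0,0,0,0.8,0],[0,0,0,0,0,1.2,0],[0,0,0,0,0,1.6,0],[0,0,0,0,0,2.0,0]],
  ],
)

```text
t: 9.6
ee_pos: [0.5764, 0.0498, 0.1448]
tool_rot: [0.002, 0.308, 0.951, -0.001]
contact_force: [0.3, -0.5, -0.3]
width: 0.0123
```

```bash
python3 go.py .5757 .0508 .1448 2.65
```

```text
pos [0.5764 0.0498 0.1448] j7 1.041 F [ 0.3 -0.5 -0.3] M [-0.23  0.11  0.35]
shift [0.04 0.01 0.  ] turn [-0.015    0.035   -4.81875]
```

Call:
step_arm(
  commands=[
    [[0,0,0,0,0,0.4,0],[0,0,0,0,0,0.8,0],[0,0,0,0,0,1.2,0],[0,0,0,0,0,1.6,0],[0,0,0,0,0,2.0,0]],
  ],
)

```text
t: 10.1
ee_pos: [0.5762, 0.0496, 0.1449]
tool_rot: [0.003, 0.438, 0.899, -0.001]
contact_force: [0.2, -0.7, -1.0]
width: 0.0122
```

```bash
python3 go.py .5757 .0508 .1448 2.65
```

```text
pos [0.5762 0.0496 0.1449] j7 0.793 F [ 0.2 -0.7 -1. ] M [-0.2   0.13  0.32]
shift [0.04 0.01 0.  ] turn [-0.0175   0.0375  -6.82375]
```

Call:
step_arm(
  commands=[
    [[0,0,0,0,0,0.4,0],[0,0,0,0,0,0.8,0],[0,0,0,0,0,1.2,0],[0,0,0,0,0,1.6,0],[0,0,0,0,0,2.0,0]],
  ],
)

```text
t: 10.6
ee_pos: [0.5759, 0.0494, 0.1448]
tool_rot: [0.003, 0.559, 0.829, -0.001]
contact_force: [-0.4, -0.5, -0.2]
width: 0.012
```

```bash
python3 go.py .5757 .0508 .1448 2.65
```

```text
pos [0.5759 0.0494 0.1448] j7 0.549 F [-0.4 -0.5 -0.2] M [-0.16  0.15  0.28]
shift [0.05 0.01 0.  ] turn [-0.01875  0.03875 -8.82875]
```

Call:
step_arm(
  commands=[
    [[0,0,0,0,0,0.4,0],[0,0,0,0,0,0.8,0],[0,0,0,0,0,1.2,0],[0,0,0,0,0,1.6,0],[0,0,0,0,0,2.0,0]],
  ],
)

```text
t: 11.1
ee_pos: [0.5756, 0.0493, 0.1449]
tool_rot: [0.003, 0.669, 0.743, -0.001]
contact_force: [-0.2, -0.8, 0.5]
width: 0.0127
```

```bash
python3 go.py .5757 .0508 .1448 2.65
```

```text
pos [0.5756 0.0493 0.1449] j7 0.308 F [-0.2 -0.8  0.5] M [-0.07  0.19  0.32]
shift [0.05 0.01 0.  ] turn [ -0.02      0.04125 -10.835  ]
```

Call:
step_arm(
  commands=[
    [[0,0,0,0,0,0.4,0],[0,0,0,0,0,0.8,0],[0,0,0,0,0,1.2,0],[0,0,0,0,0,1.6,0],[0,0,0,0,0,2.0,0]],
  ],
)

```text
t: 11.6
ee_pos: [0.5753, 0.0493, 0.1449]
tool_rot: [0.003, 0.766, 0.642, -0.001]
contact_force: [-0.0, -1.2, 0.1]
width: 0.0121
```

```bash
python3 go.py .5757 .0508 .1448 2.65
```

```text
pos [0.5753 0.0493 0.1449] j7 0.07 F [-0.  -1.2  0.1] M [-0.08  0.24  0.32]
shift [0.05 0.   0.  ] turn [ -0.02125   0.04375 -12.84   ]
```

Call:
step_arm(
  commands=[
    [[0,0,0,0,0,0.4,0],[0,0,0,0,0,0.8,0],[0,0,0,0,0,1.2,0],[0,0,0,0,0,1.6,0]],
  ],
)

```text
t: 12.0
ee_pos: [0.5751, 0.0494, 0.1449]
tool_rot: [0.003, 0.833, 0.553, -0.001]
contact_force: [-0.9, -0.3, 0.3]
width: 0.0121
```

```bash
python3 go.py .5757 .0508 .1448 2.65
```

```text
pos [0.5751 0.0494 0.1449] j7 -0.118 F [-0.9 -0.3  0.3] M [-0.12  0.23  0.33]
shift [0.05 0.   0.  ] turn [ -0.0225    0.04625 -14.445  ]
```

Call:
step_arm(
  commands=[
    [[0,0,0,0,0,0.4,0],[0,0,0,0,0,0.8,0],[0,0,0,0,0,1.2,0],[0,0,0,0,0,1.6,0]],
  ],
)

```text
t: 12.4
ee_pos: [0.5748, 0.0495, 0.1449]
tool_rot: [0.003, 0.89, 0.456, -0.001]
contact_force: [0.0, -0.3, 0.5]
width: 0.0123
```

```bash
python3 go.py .5757 .0508 .1448 2.65
```

```text
pos [0.5748 0.0495 0.1449] j7 -0.304 F [ 0.  -0.3  0.5] M [-0.    0.22  0.31]
shift [ 0.05 -0.    0.  ] turn [ -0.02375   0.04875 -16.05   ]
```

Call:
step_arm(
  commands=[
    [[0,0,0,0,0,0.4,0],[0,0,0,0,0,0.8,0],[0,0,0,0,0,1.2,0],[0,0,0,0,0,1.6,0]],
  ],
)

```text
t: 12.8
ee_pos: [0.5746, 0.0497, 0.1448]
tool_rot: [0.003, 0.935, 0.354, -0.001]
contact_force: [-0.4, -0.6, 0.1]
width: 0.0121
```

```bash
python3 go.py .5757 .0508 .1448 2.65
```

```text
pos [0.5746 0.0497 0.1448] j7 -0.49 F [-0.4 -0.6  0.1] M [0.05 0.11 0.31]
shift [ 0.05 -0.    0.  ] turn [ -0.02375   0.0525  -17.65375]
```

Call:
step_arm(
  commands=[
    [[0,0,0,0,0,0.4,0],[0,0,0,0,0,0.8,0],[0,0,0,0,0,1.2,0],[0,0,0,0,0,1.6,0]],
  ],
)

```text
t: 13.2
ee_pos: [0.5745, 0.0499, 0.1449]
tool_rot: [0.003, 0.969, 0.247, -0.001]
contact_force: [-0.2, -1.0, 0.4]
width: 0.0119
```

```bash
python3 go.py .5757 .0508 .1448 2.65
```

```text
pos [0.5745 0.0499 0.1449] j7 -0.674 F [-0.2 -1.   0.4] M [0.02 0.18 0.35]
shift [ 0.05 -0.01  0.  ] turn [ -0.0225   0.0575 -19.26  ]
```

Call:
step_arm(
  commands=[
    [[0,0,0,0,0,0.4,0],[0,0,0,0,0,0.8,0],[0,0,0,0,0,1.2,0],[0,0,0,0,0,1.6,0]],
  ],
)

```text
t: 13.6
ee_pos: [0.5744, 0.0501, 0.1449]
tool_rot: [0.003, 0.991, 0.137, -0.001]
contact_force: [-0.3, 0.1, -0.3]
width: 0.0119
```

```bash
python3 go.py .5757 .0508 .1448 2.65
```

```text
pos [0.5744 0.0501 0.1449] j7 -0.857 F [-0.3  0.1 -0.3] M [0.07 0.15 0.38]
shift [ 0.05 -0.01  0.  ] turn [ -0.02125   0.0625  -20.8625 ]
```

Call:
step_arm(
  commands=[
    [[0,0,0,0,0,0.4,0],[0,0,0,0,0,0.8,0],[0,0,0,0,0,1.2,0]],
  ],
)

```text
t: 13.9
ee_pos: [0.5743, 0.0503, 0.1449]
tool_rot: [0.003, 0.999, 0.053, -0.001]
contact_force: [0.1, -0.6, -0.5]
width: 0.0122
```

```bash
python3 go.py .5757 .0508 .1448 2.65
```

```text
pos [0.5743 0.0503 0.1449] j7 -0.995 F [ 0.1 -0.6 -0.5] M [0.09 0.12 0.48]
shift [ 0.05 -0.01  0.  ] turn [-2.0000e-02  6.8750e-02 -2.2065e+01]
```

Call:
step_arm(
  commands=[
    [[0,0,0,0,0,0.4,0],[0,0,0,0,0,0.8,0]],
  ],
)

```text
t: 14.1
ee_pos: [0.5743, 0.0504, 0.1449]
tool_rot: [0.003, 1.0, -0.003, -0.001]
contact_force: [-0.3, -0.9, 0.8]
width: 0.0123
```

```bash
python3 go.py .5757 .0508 .1448 2.65
```

```text
pos [0.5743 0.0504 0.1449] j7 -1.088 F [-0.3 -0.9  0.8] M [0.06 0.06 0.43]
shift [ 0.05 -0.01  0.  ] turn [ 2.00000e-02 -7.25000e-02  2.21325e+01]
```

```bash
python3 - <<'E'
from h import *
a=[]
for i in range(16):
    snapshot("scene"); a.append(sense()["moment"][2])
print(np.round(a,3),np.mean(a))
E
```

```text
[0.458 0.386 0.385 0.405 0.418 0.365 0.412 0.365 0.441 0.418 0.428 0.44
 0.39  0.455 0.435 0.428] 0.4142407813846967
```

Call:
step_arm(
  commands=[
    [[0,0,0,0,0,0.4,0],[0,0,0,0,0,0.8,0],[0,0,0,0,0,1.2,0],[0,0,0,0,0,1.4,0]],
  ],
)

```text
t: 15.3
ee_pos: [0.5743, 0.0506, 0.1448]
tool_rot: [0.003, 0.995, -0.1, -0.0]
contact_force: [-0.4, -0.0, -0.4]
width: 0.0123
```

```bash
python3 - <<'E'
from h import *
a=[sense()["moment"][2]]
for i in range(16):
    snapshot("scene"); a.append(sense()["moment"][2])
print(np.round(a,3),np.mean(a),Rt().as_rotvec())
E
```

```text
[0.45  0.48  0.451 0.494 0.457 0.488 0.504 0.463 0.479 0.503 0.473 0.493
 0.504 0.534 0.503 0.499 0.456] 0.48417998504652515 [ 3.12000557e+00 -3.13075256e-01 -1.30918413e-03]
```

Torque is 0.484 N·m against about 0.325 free, so 1.5 times. Stopping here and releasing.

Call:
step_arm(
  commands=[
    [[0,0,0,0,0,0,0.6],[0,0,0,0,0,0,0.6],[0,0,0,0,0,0,0.6],[0,0,0,0,0,0,0.6],[0,0,-0.7,0,0,0,0.6],[0,0,-1.6,0,0,0,0.6],[0,0,-3,0,0,0,0.6],[0,0,-4,0,0,0,0.6]],
  ],
)

```text
t: 16.9
ee_pos: [0.5749, 0.0507, 0.267]
tool_rot: [0.003, 0.995, -0.1, 0.0]
contact_force: [0.5, -0.5, -0.2]
width: 0.0514
```

```bash
python3 - <<'E'
from h import *
import pickle
print(sense()["ee_pos"],sense()["contact_force"])
m=camera_model("wrist"); im=snapshot("wrist"); cv2.imwrite("pics/w7.png",im[:,:,::-1]); pickle.dump(m,open("w7.pkl","wb"))
cv2.imwrite("pics/s7.png",snapshot("scene")[:,:,::-1])
E
```

```text
[0.5749435  0.05072684 0.26700522] [ 0.51787853 -0.53790332 -0.20144277]
```

View pics/w7.png

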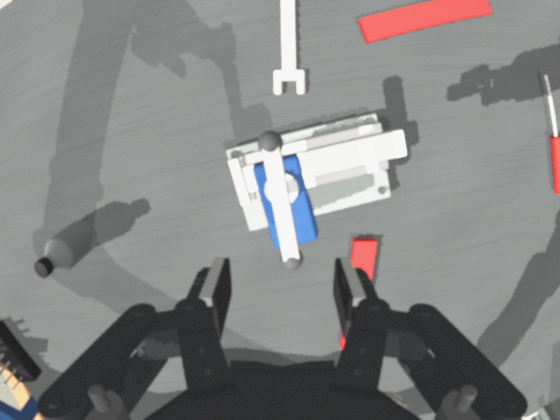

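View pics/s7.png

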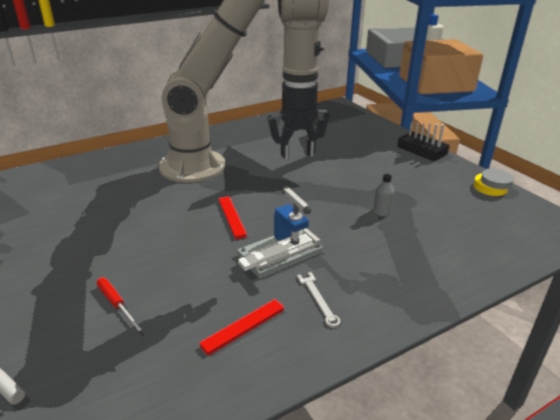

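```bash
python3 - <<'E'
from h import *
import pickle
m=pickle.load(open("w7.pkl","rb")); im=cv2.imread("pics/w7.png")
cv2.imwrite("pics/w7c.png",cv2.resize(im[100:240,220:420],None,fx=4,fy=4,interpolation=cv2.INTER_CUBIC))
O=np.array([.5757,.0508]); ey=np.array([-.047,.999]); ex=np.array([.999,.047])
B=lambda x,y,z:np.array([*(O+x*ex+y*ey),z])
print(proj(m,[B(.016,-.155,.034),B(-.016,-.155,.034),B(.016,.045,.034),B(-.016,.045,.034),B(.017,.045,.038)],1))
E
```

```text
[[402.72426344 128.88029957]
 [406.91351565 154.27258733]
 [241.09353535 167.34154623]
 [248.44544427 192.47243321]
 [240.46295298 167.22321176]]
```

View pics/w7c.png

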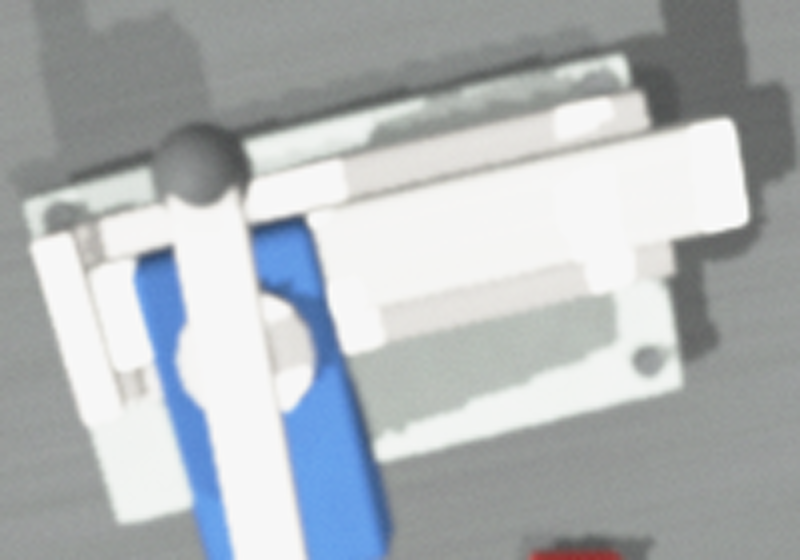

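The tail matches home to about 1 px, but the stop end looks slightly ambiguous, so I'm taking a closer look from right above it.

Call:
step_arm(
  commands=[
    [[0.5,-1.5,0,0,0,0,0.6],[0.5,-1.5,1.7,0,0,0,0.6],[0.5,-1.5,1.7,0,0,0,0.6],[0.5,-1.5,1.7,0,0,0,0.6]],
  ],
)

```text
t: 17.4
ee_pos: [0.5999, 0.0902, 0.2176]
tool_rot: [0.003, 0.995, -0.101, 0.002]
contact_force: [-0.6, -1.2, 0.2]
width: 0.0512
```

```bash
python3 - <<'E'
from h import *
import pickle
print(sense()["ee_pos"])
m=camera_model("wrist"); im=snapshot("wrist")[:,:,::-1].copy(); cv2.imwrite("pics/w8.png",im); pickle.dump(m,open("w8.pkl","wb"))
O=np.array([.5757,.0508]); ey=np.array([-.047,.999]); ex=np.array([.999,.047])
B=lambda x,y,z:np.array([*(O+x*ex+y*ey),z])
p=proj(m,[B(.016,.045,.034),B(-.016,.045,.034),B(.016,-.155,.034),B(-.016,-.155,.034),B(0.04,.06,.02),B(.04,-.13,.02)],1)
print(p.round(1), ray(m,(280,210),1)[0])
u,v=p[:2].mean(0).astype(int); u0=max(u-70,0);v0=max(v-50,0);print(u0,v0)
cv2.imwrite("pics/w8c.png",cv2.resize(im[v0:v0+100,u0:u0+140],None,fx=5.5,fy=5.5,interpolation=cv2.INTER_CUBIC))
E
```

```text
[0.59993482 0.09022879 0.21756786]
[[277.9 192.7]
 [285.4 220.5]
 [452.2 151. ]
 [455.  178.2]
 [258.9 171.7]
 [424.9 132.7]] [0.68005299 0.07500853 0.36082069]
211 156
```

View pics/w8c.png

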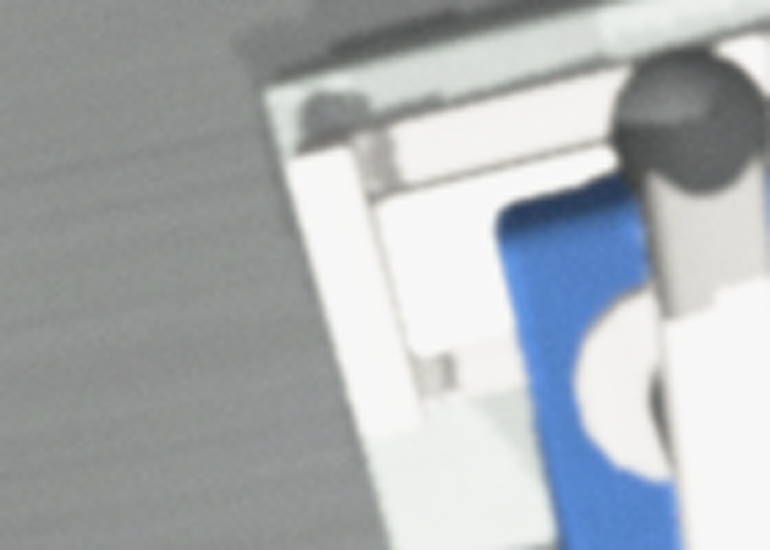

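View pics/w8.png

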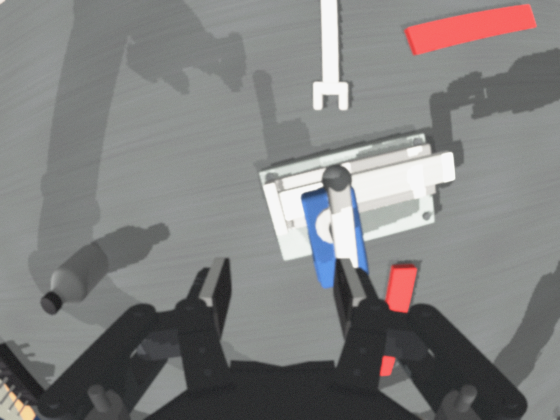

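The close-up shows the bar's end flush with the stop face at about (282,205), with only a thin edge line between them. The grey patches beside it are shadow on the lower rails. The wrench, screwdriver, bottle and red bars show no visible displacement in the views, and the gripper is clear of everything.

```bash
python3 -c "
from station import *
print(finish_job())"
```

```text
the job is handed in; nothing more can be done
None
```

The bar is clamped at the stop and the job was handed in at about 17.5 s; `finish_job` gave no verdict.

- **Bar home:** I pushed the bar by its tail about 46 mm along the channel. Force then rose to about 18 N with no further travel, and the tail measured -154.5 mm against -155 mm nominal.
- **Clamping:** I turned the T-handle clockwise about 3.4 rad. Free torque was about 0.32–0.33 N·m and the foot met the bar late in the turn. I stopped at 0.484 N·m, averaged over 17 held readings. That is about 1.5 times free and implies roughly 41 N on the bar by the given torque relation.
- **Last checks:** After letting go, the close view showed the bar's end flush on the stop. The tail was within about 1 px of its home position, and the handle, collar and tools showed no contact with the gripper. I judged the tools undisturbed by eye from the pictures and did not measure them.
- **Disagreement:** The first picture after release seemed to show a gap of about 3 mm at the stop. The closer view showed that this was the stop's shadow on the rails.

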